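# Dropper over the cream jar

## Task

The amber bottle with the dropper, in the wooden caddy, is already unscrewed: draw the dropper up out of it, leaving the bottle standing in the caddy, and carry it across the supplies in the middle of the table to the open white cream jar on the black plate. Finish holding the dropper still and upright, its tip over the middle of the open jar and about a centimetre above the rim, ready to drip; the program ends while you hold it there, so do not put it down or let go. Keep the dropper clean: once out of its bottle it must touch nothing but your gripper, and nothing else on the table may be knocked over or pushed out of place.

Things in the scene. Friction and masses are not known exactly. Their poses are not given: they have to be found in the camera images.
- dropper: Rigid dropper, the only thing with a rubber bulb. Top down: black bulb 16-18 mm wide, 28.5 tall; black ribbed collar 24 mm wide, 15 tall (grip here); glass tube 7 mm wide. Origin mid-collar on the axis: bulb top 36 mm above it, collar foot 7.5 and glass tip 72.5 below; z up the tube. Starts loose and upright on the bottle's mouth, tube inside, 1.5 mm play: lift straight up 80 mm to clear.
- dropper_tip (a point): The tip (lowest end) of the dropper's glass tube, on its axis, 72.5 mm below the origin of dropper.
- bottle: The amber glass bottle that the dropper stands in: round, 38 mm across, shoulder from 60 to 72 mm height, neck 15.6 mm across, 92 mm tall to the mouth, loose (90 g) in one compartment of the caddy. Origin: centre of its underside, z up. It must stay standing in the caddy.
- bottle_mouth (a point): Centre of the bottle's mouth, 92 mm above its underside; the opening is about 10.6 mm across. At the start the middle of the dropper's collar is 2.5 mm below it.
- caddy: Fixed open wooden box, 122 mm (x) by 178 mm (y), 45 mm tall, floor and walls 6 mm thick, divided into 2 x 3 compartments about 52 mm square; it stands on one side of the table, left or right. Holds the dropper bottle and two small capped bottles. Origin: centre of its underside.
- jar: The open cream jar, the target: low round white opal jar, 50 mm across and 36 mm tall, with a mouth 38 mm across, empty, loose (70 g) on the black plate. The only open white one there. Origin: centre of its underside, z up.
- jar_mouth (a point): Centre of the open jar's mouth, level with the top of its rim (36 mm above its underside).
- plate: Fixed round black plate, 250 mm across at the rim, 13 mm tall, flat floor 6 mm thick, on the other side of the table from the caddy. The open jar, the closed jar and the beaker stand on it in a triangle about 75 mm from its centre (in any order), the lid in the middle. Origin: centre of its underside.
- supply_tray: Fixed low wooden tray, 340 mm (x) by 90 mm (y) and 30 mm tall, down the middle of the table between the caddy and the plate; three bottles stand in it in a row (any order), the tallest reaching 171 mm above the table. Origin: centre of its underside.
- oil_a: Bystander: small amber bottle with black cap, 25 mm across, 58 mm tall, in the caddy. Origin: centre of its underside.
- oil_b: Bystander: the same kind of small capped amber bottle, in the caddy. Origin: centre of its underside.
- jar_closed: Bystander: white cream jar closed with an aluminium screw lid, 52 mm across, 41 mm tall, on the plate. Origin: centre of its underside.
- beaker: Bystander: clear glass beaker, open, 45 mm across the rim, 55 mm tall, on the plate. Origin: centre of its underside.
- jar_lid: Bystander: the open jar's aluminium lid, a disc 52 mm across and 14 mm thick lying near the middle of the plate. Origin: centre of its underside.
- water: Bystander: white purified-water bottle, 68 mm across, 165 mm tall, in the supply tray. Origin: centre of its underside.
- spray: Bystander: slim blue spray bottle with a clear cap, 35 mm across, 131 mm tall, in the supply tray. Origin: centre of its underside.
- carrier_oil: Bystander: amber carrier-oil bottle with black cap, 54 mm across, 138 mm tall, in the supply tray. Origin: centre of its underside.

How it is judged:
By the outcome, as a careful person would: the job done as asked, in the order asked, and still so for the second after the job is handed in, while the arm keeps its last pose, push and grip.
It also fails if it takes over 48 s, if anything falls off the work surface, if the arm or the gripper's body presses on something with over 40 N, if the wrist force passes 120 N, or if a joint passes its speed limit or range.

## Robot

A 6-joint arm with a two-finger parallel gripper is mounted at the origin on the work surface. World frame = base frame: x ahead of the robot, y to its left, z up, the work surface at z = 0. Lengths are in m, angles in degrees, forces in N, time in s.
With the tool pointing down it reaches from about 0.4 to 0.825 m from the base axis. Payload 7 kg.
Tool frame: the origin (TCP) lies at the very end of the fingers, on their centre line; the grasp point (between the pads) lies 19 mm behind it (ctrl.hold_point_z is the distance from the TCP to the grasp point, in m); z points along the fingers, x is the direction in which the jaws open and shut, and the axes are right-handed (so a half turn about z gives the same grasp; the last joint's range is limited). The gripper opens to 88 mm and grips with 3 to 60 N. Pads are 19 mm wide; open, the fingers measure 130 mm over their backs; the gripper's body (78 mm by 193 mm) begins 47 mm behind the grasp point.
Start: joints at [-56.603, 20.546, 0.682, 0, -70.136, -16.507], TCP at [0.196, -0.646, 0.227] pointing down, gripper open.
Joint ranges: [-176.03, 176.03], [-82.01, 121.73], [-58.28, 71.71], [-173.87, 95.51], [-174.79, -0.11], [-173.66, 173.66]. Speed limits (degrees/s): [136.94, 136.94, 172.46, 180, 180, 180].

## Interface

Orientations are given as [roll, pitch, yaw] about the fixed x, y, z axes, in that order (R = Rz(yaw) Ry(pitch) Rx(roll)).
In Python, from plant import ctrl gives the robot as it stands.
- The arm moves only by the tool servo_tool, never from a script. Its argument "rows" is text: rows parted by semicolons, each of 6 numbers parted by spaces: the shift along the tool's x, y, z in cm, then the turn, a rotation vector about the tool's x, y, z in rad. In form: tx ty tz ax ay az; .... A call has 1 to 5 rows; each row shifts and turns the pose as measured when the row begins, along the tool's axes as they then stand; what a row does not reach is not made up. A row lasts 1/12 s, in which the tool goes at most 41.7 mm and 7.16 degrees, less where a joint would pass 70% of its speed; a pose out of reach is approached as far as the arm can. A call is refused whole if a number of a shift passes 4.17 or a number of a turn 0.125, either way. A call with a gripper value outside its range is refused whole. "grip" is the finger opening in cm, from 0 to 8.76, set as the call begins (left out, the last holds). The fingers move at their own pace and stop on an object; the grip force is fixed at half the most. Time passes only in rows, so rows that do not move let the fingers close. It gives the time, the measured TCP pose, the force and the opening at its end, in the units of the state.
- ctrl.get_obs(): the state, without advancing time (a new reading comes with each control period).
- ctrl.snapshot(name): name is "side" or "top" or "wrist"; returns a dict with "frame" (480x640x3 uint8, red, green, blue), "K" (3x3 intrinsics, pixels), "eye" and "attitude" of the camera in the world. Camera axes: x right, y up, looking along -z (the intrinsics and any distortion apply to the point x, -y, -z); pixel columns grow to the right and rows downward; lengths in m; the calibration is good to about 2 mm. A picture is of the moment at which its call begins. There is no depth.
- ctrl.close_job(): hands the job in, once; it reports no verdict.
Trained networks look in a picture, given as the dict that the camera call returned (one of the last four; its "shot" number tells which), for a name from the list of things; names that differ only in an ending like _2 or _b are one class to them, and where a whole thing is asked for, a point or a joint stands for the part that bears it (a point fixed in the world has none). Each returns a list of dicts, best first, with "confidence" (0 to 1); they miss things now and then, are a little off and sometimes report something else, mostly with a low value. They report only what shows in the picture. A call takes as long as a camera call.
- ctrl.spot_in(label, picture): "point" ([x, y, z] in m, in world coordinates, good to about 4 mm: the middle of the surface that is visible of it).
- ctrl.outline_of(label, picture): "pixels" (480x640 bool, what is visible of it).
- ctrl.place_of(label, picture): "point" ([x, y, z] in m, in world coordinates, good to about 4 mm: a listed point, or the origin of a listed thing).
The state is a dict: "clock": time; "joint_pos": joint angles; "qvel": joint speeds; "tau": joint torques, N m; "tool_pos": TCP position; "orientation": TCP orientation; "force": force on the tool from outside, world axes, zero at the start; "moment": the same for the moment, N m; "opening": finger opening in m.
Only numpy, scipy, OpenCV 4.12 (cv2) and the standard library are available. Lean on these libraries where they do the work, as an engineer would, in place of code of your own. Each camera call takes 0.05 s, during which the arm holds its last target.

## Working session

There is one attempt and no reset: what is moved stays moved. The work goes in short steps, Python scripts to look and compute and a tool call to move; the robot and the scene stay as the last step left them, time stands still between calls to the robot, and variables do not carry over. Pictures are saved under pics/ and viewed, and the job is handed in when it is done.

Besides the shell and the picture viewer there is one more tool, called after "Request:" in YAML: its name, and indented under it one key for each argument. servo_tool: Moves the arm, as the interface text tells. Its arguments: {"type":"object","properties":{"rows":{"type":"string"},"grip":{"type":"number"}},"required":["rows"]}

```bash
mkdir -p pics; ls; python3 - <<'E'
from plant import ctrl
import cv2,json
print({k:(v if not hasattr(v,'tolist') else v.tolist()) for k,v in ctrl.get_obs().items()}, ctrl.hold_point_z)
for n in ["top","side"]:
    s=ctrl.snapshot(n)
    cv2.imwrite(f"pics/{n}0.png",s["frame"][:,:,::-1])
    print(n,s["K"],s["eye"],s["attitude"],[k for k in s])
    for l in ["dropper","bottle","bottle_mouth","dropper_tip","jar","jar_mouth","caddy","plate","supply_tray","water","spray","carrier_oil","beaker","jar_closed","oil_a","jar_lid"]:
        print(l,[([round(float(x),3) for x in d["point"]],round(d["confidence"],2)) for d in ctrl.place_of(l,s)[:3]])
print(ctrl.get_obs()["clock"])
E
```

```text
pics
{'clock': 0.0, 'joint_pos': [-56.59994382065961, 20.593081434363096, 0.6343656259217225, -0.01890932270457959, -70.13814356579798, -16.50563940100214], 'qvel': [0.04773353760223474, -0.04338610862009403, 0.05505176166822124, 0.007605365862671163, 0.02128860411794081, -0.03236197021284424], 'tau': [0.001618053502170369, -58.27198505401611, 29.305796027183533, 6.996883302927017, 0.00678254829836078, -0.00016876507743290858], 'tool_pos': [0.19596786490711066, -0.6454092572653489, 0.2256124343985973], 'orientation': [-179.98952221267032, -0.09791858444210587, 106.8879682840301], 'force': [-1.2985179611247404, 0.03221396877345338, 0.2930206277997558], 'moment': [0.022679315247891095, 0.0076651487970226485, 0.04604684847955765], 'opening': 0.08789467776379181} 0.0188
top [[504.94019841   0.         328.91625951]
 [  0.         504.94019841 236.55552196]
 [  0.           0.           1.        ]] [0.39989367 0.00284435 0.86280327] [ 10.46511452  -0.18208065 -90.22499077] ['frame', 'K', 'eye', 'attitude', 'shot']
dropper []
bottle [([0.49, -0.272, 0.005], 0.71)]
bottle_mouth [([0.488, -
[... 1040 characters left out ...]
95, -0.272, 0.004], 0.79)]
bottle_mouth [([0.491, -0.269, 0.095], 0.63)]
dropper_tip []
jar [([0.489, 0.187, 0.005], 0.94)]
jar_mouth [([0.492, 0.183, 0.045], 0.89)]
caddy [([0.527, -0.21, -0.004], 0.64)]
plate [([0.501, 0.254, 0.001], 0.93)]
supply_tray [([0.527, -0.006, 0.001], 0.93)]
water [([0.421, -0.004, 0.007], 0.7), ([0.525, -0.004, 0.006], 0.59)]
spray [([0.519, -0.005, 0.002], 0.85)]
carrier_oil [([0.633, -0.015, 0.005], 0.78), ([0.559, -0.222, 0.009], 0.58)]
beaker [([0.436, 0.291, 0.007], 0.7)]
jar_closed [([0.562, 0.292, 0.002], 0.83)]
oil_a [([0.557, -0.224, 0.007], 0.7), ([0.492, -0.271, 0.098], 0.35)]
jar_lid [([0.501, 0.253, 0.011], 0.63), ([0.512, -0.159, 0.003], 0.38)]
1.7
```

View images.

View pics/top0.png

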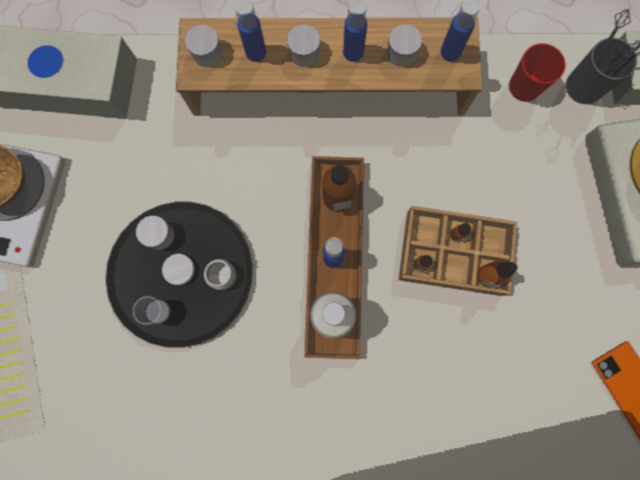

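View pics/side0.png

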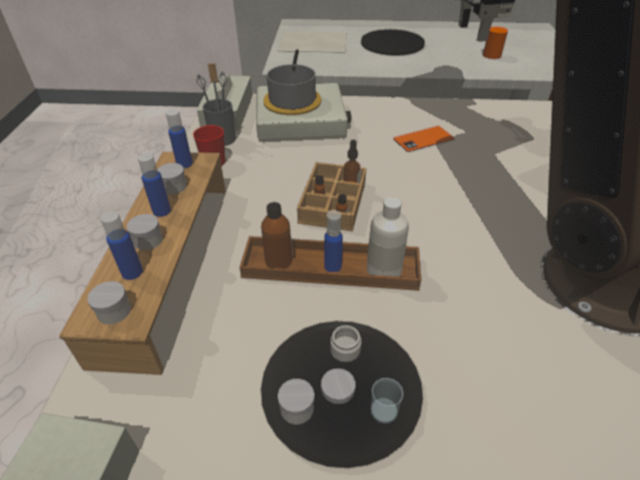

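Request:
servo_tool:
  rows: "2.3 3.3 0 0 0 0;2.3 3.3 0 0 0 0;2.3 3.3 0 0 0 0;2.3 3.3 0 0 0 0;2.3 3.3 0 0 0 0"

```text
clock: 2.12
tool_pos: [0.3193, -0.4883, 0.224]
orientation: [-179.9, -0.1, 106.2]
force: [2.1, -0.6, 0.3]
opening: 0.0879
```

```bash
cat > h.py <<'E'
from plant import ctrl
import cv2, numpy as np
from scipy.spatial.transform import Rotation as R
def pose():
    o=ctrl.get_obs(); return np.array(o["tool_pos"]),R.from_euler("xyz",o["orientation"],degrees=True),o
def st():
    p,r,o=pose(); print("t",round(o["clock"],2),"p",p.round(4),"rpy",np.round(o["orientation"],2),"F",np.round(o["force"],1),"op",round(o["opening"],4)); 
def todelta(target):
    p,r,o=pose(); d=r.inv().apply(np.array(target)-p); print("tool delta cm",(d*100).round(2))
def ray(s,u,v):
    K=s["K"]; d=np.array([(u-K[0,2])/K[0,0],-(v-K[1,2])/K[1,1],-1.])
    return np.array(s["eye"]),R.from_euler("xyz",s["attitude"],degrees=True).apply(d)
def proj(s,X):
    c=R.from_euler("xyz",s["attitude"],degrees=True).inv().apply(np.atleast_2d(X)-s["eye"]); K=s["K"]
    return np.c_[K[0,2]+K[0,0]*c[:,0]/-c[:,2],K[1,2]-K[1,1]*c[:,1]/-c[:,2]]
def snap(n,f):
    s=ctrl.snapshot(n); cv2.imwrite("pics/"+f,s["frame"][:,:,::-1]); return s
E
python3 - <<'E'
from h import *
st(); todelta([.491,-.27,.226])
E
```

```text
t 2.12 p [ 0.3193 -0.4883  0.224 ] rpy [-1.7986e+02 -7.0000e-02  1.0624e+02] F [ 2.1 -0.6  0.3] op 0.0879
tool delta cm [16.15 22.59 -0.23]
```

Request:
servo_tool:
  rows: "2.3 3.3 0 0 0 0;2.3 3.3 0 0 0 0;2.3 3.3 0 0 0 0;2.3 3.3 0 0 0 0;1.5 2 0 0 0 0"

```text
clock: 2.53
tool_pos: [0.44, -0.3347, 0.2253]
orientation: [180.0, 0.1, 106.3]
force: [0.1, 0.3, -0.5]
opening: 0.0878
```

```bash
python3 - <<'E'
from h import *
st(); todelta([.491,-.27,.226])
s=snap("wrist","w1.png"); print(s["eye"],s["attitude"])
st()
for l in ["dropper","bottle","bottle_mouth"]:
    print(l,[(np.round(d["point"],4),round(d["confidence"],2)) for d in ctrl.place_of(l,s)[:3]])
print(proj(s,[[.491,-.27,.1315],[.491,-.27,.0955]]))
E
```

```text
t 2.53 p [ 0.44   -0.3347  0.2253] rpy [1.7998e+02 5.0000e-02 1.0627e+02] F [ 0.1  0.3 -0.5] op 0.0878
tool delta cm [ 4.79  6.71 -0.07]
[ 0.36629469 -0.35533019  0.38346547] [-1.62937914e+01  5.96495540e-02  1.06337690e+02]
t 2.58 p [ 0.4418 -0.3329  0.2254] rpy [1.7993e+02 5.0000e-02 1.0635e+02] F [ 1.2  2.1 -0.9] op 0.0876
dropper [(array([ 0.4907, -0.2707,  0.0945]), 0.75)]
bottle [(array([ 0.4926, -0.2689,  0.0069]), 0.85)]
bottle_mouth [(array([ 0.489 , -0.2682,  0.1   ]), 0.78)]
[[385.45172229 327.39270946]
 [378.53854324 305.26343411]]
```

View pics/w1.png

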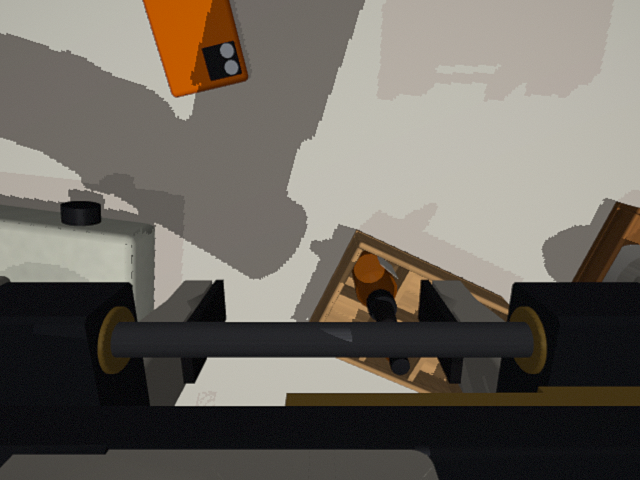

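Request:
servo_tool:
  rows: "1.9 2.7 0 0 0 0;1.9 2.7 0 0 0 0;0.8 1 0 0 0 0;0 0 0 0 0 0"

```text
clock: 3.07
tool_pos: [0.4862, -0.2764, 0.2251]
orientation: [-179.9, 0.1, 105.9]
force: [0.1, -0.7, -0.3]
opening: 0.0879
```

```bash
python3 - <<'E'
from h import *
st(); todelta([.4913,-.2695,.1287])
s=snap("wrist","w2.png")
for l in ["dropper","bottle","bottle_mouth"]:
    print(l,[(np.round(d["point"],4),round(d["confidence"],2)) for d in ctrl.place_of(l,s)[:3]])
print(proj(s,[[.491,-.2695,.1315],[.491,-.2695,.0955]]))
s=snap("side","s2.png")
for l in ["dropper","bottle","bottle_mouth"]:
    print(l,[(np.round(d["point"],4),round(d["confidence"],2)) for d in ctrl.place_of(l,s)[:3]])
b=cv2.resize(s["frame"][100:250,280:430],None,fx=4,fy=4,interpolation=cv2.INTER_CUBIC);cv2.imwrite("pics/s2c.png",b[:,:,::-1])
print(proj(s,[[.491,-.2695,.1315],[.491,-.2695,.0955],[.491,-.2695,.006]]), proj(s,[pose()[0]]))
E
```

```text
t 3.07 p [ 0.4862 -0.2764  0.2251] rpy [-1.7994e+02  6.0000e-02  1.0591e+02] F [ 0.1 -0.7 -0.3] op 0.0879
tool delta cm [0.54 0.69 9.64]
dropper [(array([ 0.4901, -0.2701,  0.0989]), 0.61)]
bottle [(array([ 0.4945, -0.2723,  0.0049]), 0.75), (array([ 0.534 , -0.215 ,  0.0023]), 0.2)]
bottle_mouth [(array([ 0.4907, -0.2673,  0.1002]), 0.62)]
[[328.41020881 249.5574875 ]
 [327.68715145 235.20167432]]
dropper [(array([ 0.4935, -0.2675,  0.095 ]), 0.71)]
bottle [(array([ 0.493 , -0.2726,  0.0037]), 0.66)]
bottle_mouth [(array([ 0.4903, -0.2711,  0.0937]), 0.57)]
[[351.92546381 138.38780001]
 [351.20822434 152.67456369]
 [349.56391713 185.42768066]] [[356.93762502  95.95277873]]
```

View pics/w2.png

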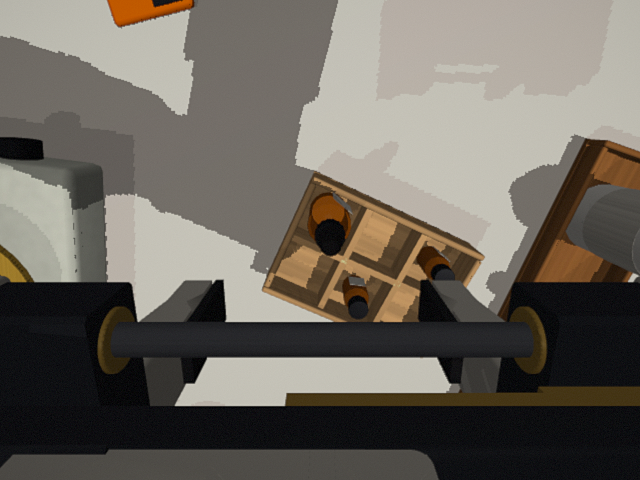

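View pics/s2c.png

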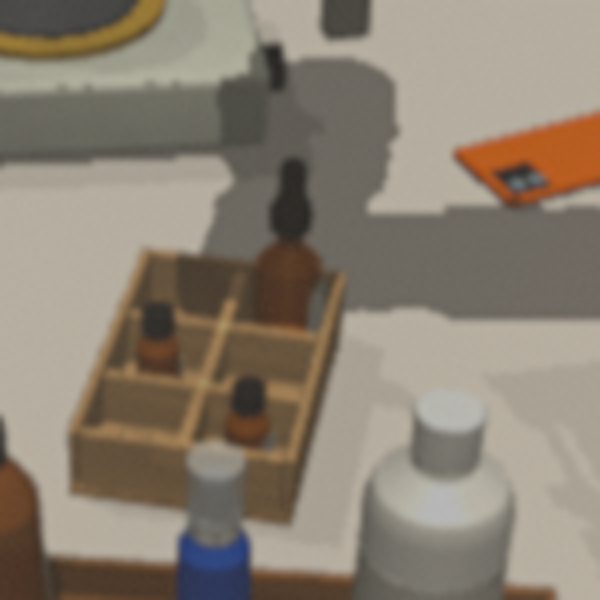

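```bash
python3 - <<'E'
import cv2
f=cv2.imread("pics/w2.png")[180:280,270:390]
cv2.imwrite("pics/w2c.png",cv2.resize(cv2.convertScaleAbs(f,alpha=1.8,beta=20),None,fx=6,fy=6,interpolation=cv2.INTER_NEAREST))
E
```

```text
(no output)
```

View pics/w2c.png

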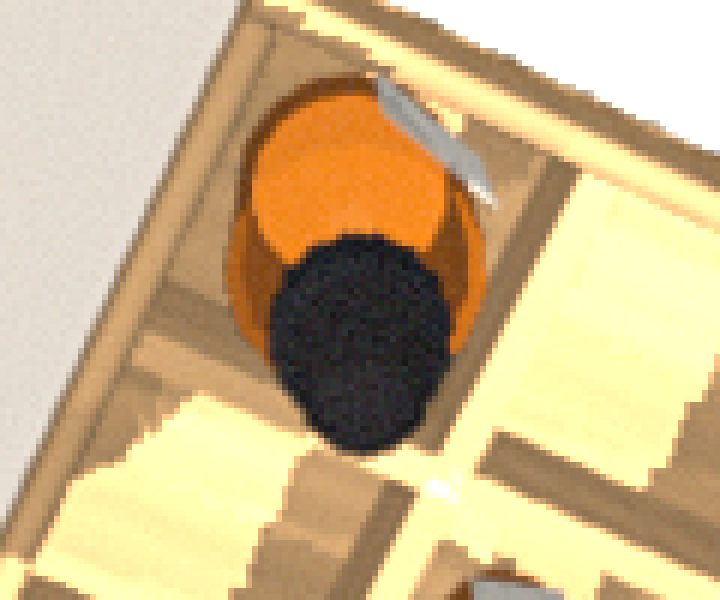

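Request:
servo_tool:
  rows: "0.7 0.7 0 0 0 0;0 0 2.5 0 0 0;0 0 2.5 0 0 0;0 0 2.5 0 0 0;0 0 0 0 0 0"

```text
clock: 3.88
tool_pos: [0.4915, -0.2698, 0.1505]
orientation: [179.7, 0.2, 105.6]
force: [-1.1, -0.4, -1.2]
opening: 0.0876
```

```bash
python3 - <<'E'
from h import *
st(); todelta([.491,-.268,.0787])
s=snap("wrist","w3.png")
p,r,o=pose()
print(proj(s,[p, p+[0,0,.0188],[.491,-.268,.1315],[.491,-.268,.0955]]))
for l in ["dropper","bottle_mouth"]:
    print(l,[(np.round(d["point"],4),round(d["confidence"],2)) for d in ctrl.place_of(l,s)[:3]])
E
```

```text
t 3.88 p [ 0.4915 -0.2698  0.1505] rpy [179.73   0.24 105.63] F [-1.1 -0.4 -1.2] op 0.0876
tool delta cm [ 0.21 -0.03  7.18]
[[317.71530999 305.11497328]
 [317.04316546 326.57998992]
 [323.94944599 283.64815137]
 [323.86948148 259.08646124]]
dropper [(array([ 0.4908, -0.2723,  0.0943]), 0.78)]
bottle_mouth []
```

View pics/w3.png

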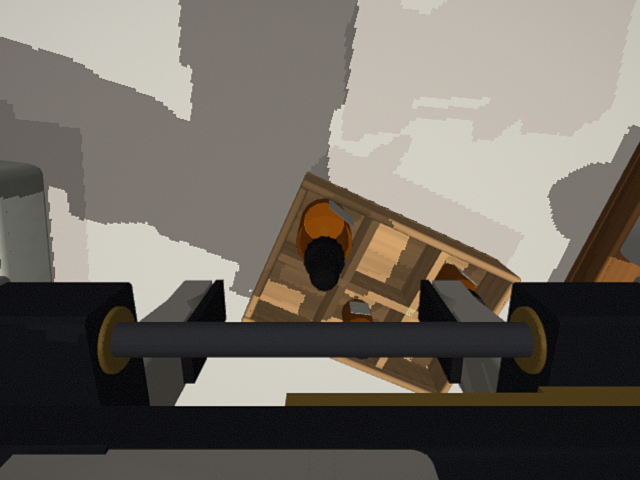

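Request:
servo_tool:
  rows: "0.1 0 2.2 0 0 0;0 0 2.2 0 0 0;0 0 0.5 0 0 0;0 0 0 0 0 0"

```text
clock: 4.37
tool_pos: [0.5009, -0.2721, 0.1146]
orientation: [178.8, 1.0, 105.8]
force: [-1.1, 0.5, -0.0]
opening: 0.0875
```

```bash
python3 - <<'E'
from h import *
st(); todelta([.491,-.268,.0787])
s=snap("wrist","w4.png")
p,r,o=pose()
print(proj(s,[p, p+[0,0,.0188],[.491,-.268,.1315],[.491,-.268,.0955]]))
E
```

```text
t 4.37 p [ 0.5009 -0.2721  0.1146] rpy [178.75   0.96 105.79] F [-1.1  0.5 -0. ] op 0.0875
tool delta cm [ 0.72 -0.92  3.56]
[[319.61382914 301.43714288]
 [318.5924508  322.9312048 ]
 [335.36013123 301.08709087]
 [334.10302827 267.38159394]]
```

View pics/w4.png

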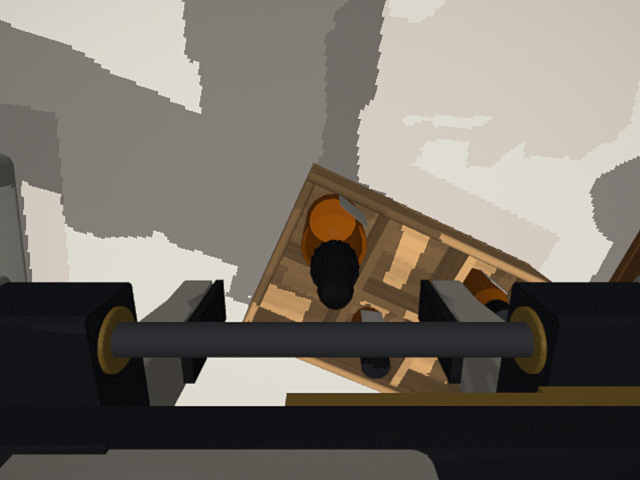

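```bash
python3 - <<'E'
from h import *
st(); o=pose()[2]; print(np.round(o["joint_pos"],2),np.round(o["qvel"],2),np.round(o["tau"],1))
E
```

```text
t 4.42 p [ 0.5012 -0.2721  0.1151] rpy [178.72   0.98 105.8 ] F [ 0.1 -0.8 -0.2] op 0.0875
[ -8.59  15.49 -22.73   0.47 -50.22 -65.9 ] [-0.05 -0.67  0.57  0.21 -0.34 -0.03] [  0.  -45.8  24.1   5.8   0.2   0. ]
```

Request:
servo_tool:
  rows: "0 0 0 0 0 0;0 0 0 0 0 0"

```text
clock: 4.58
tool_pos: [0.5026, -0.2726, 0.1181]
orientation: [178.6, 1.1, 105.8]
force: [0.2, 0.4, 0.6]
opening: 0.0877
```

```bash
python3 - <<'E'
from h import *
st(); o=pose()[2]; print(np.round(o["joint_pos"],2),np.round(o["qvel"],2),np.round(o["tau"],1))
todelta([.491,-.268,.0787])
E
```

```text
t 4.58 p [ 0.5026 -0.2726  0.1181] rpy [178.56   1.09 105.82] F [0.2 0.4 0.6] op 0.0877
[ -8.59  15.32 -22.53   0.52 -50.4  -65.9 ] [-0.08 -1.02  1.01  0.37 -1.03 -0.  ] [  0.  -46.   24.5   5.8   0.1   0. ]
tool delta cm [ 0.83 -1.09  3.9 ]
```

```bash
cat >> h.py <<'E'
def full(target,yaw):
    p,r,o=pose(); d=r.inv().apply(np.array(target)-p)*100
    rv=(r.inv()*R.from_euler("xyz",[180,0,yaw],degrees=True)).as_rotvec()
    print("delta cm",d.round(2),"rot",rv.round(4))
E
python3 - <<'E'
from h import *
full([.491,-.268,.1],105.8)
E
```

```text
delta cm [ 0.79 -1.04  1.77] rot [0.0251 0.0191 0.0006]
```

Request:
servo_tool:
  rows: "0.4 -0.6 0.6 0.015 0.01 0;0.4 -0.5 0.6 0.012 0.01 0"

```text
clock: 4.75
tool_pos: [0.4916, -0.2684, 0.1086]
orientation: [179.9, 0.1, 105.9]
force: [0.3, 0.7, -0.8]
opening: 0.0876
```

```bash
python3 - <<'E'
from h import *
st();full([.491,-.268,.0787],105.8)
E
```

```text
t 4.75 p [ 0.4916 -0.2684  0.1086] rpy [1.7990e+02 6.0000e-02 1.0586e+02] F [ 0.3  0.7 -0.8] op 0.0876
delta cm [ 0.06 -0.06  2.99] rot [0.0017 0.0011 0.001 ]
```

Request:
servo_tool:
  rows: "0.02 -0.08 1.1 0.002 0.001 0;0.02 -0.08 1.1 0.002 0.001 0"

```text
clock: 4.92
tool_pos: [0.4902, -0.2683, 0.0867]
orientation: [-180.0, -0.0, 105.9]
force: [-0.0, -0.8, -0.8]
opening: 0.0878
```

```bash
python3 - <<'E'
from h import *
st();full([.491,-.268,.0787],105.8)
s=snap("wrist","w5.png")
E
```

```text
t 4.92 p [ 0.4902 -0.2683  0.0867] rpy [-1.7995e+02 -4.0000e-02  1.0586e+02] F [-0.  -0.8 -0.8] op 0.0878
delta cm [0.01 0.09 0.8 ] rot [-0.0009 -0.0007  0.001 ]
```

View pics/w5.png

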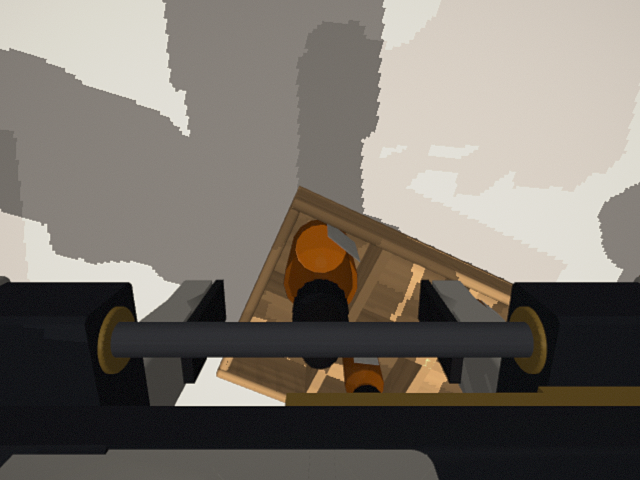

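Request:
servo_tool:
  rows: "0 0.02 0.6 0 0 0;0 0 0.4 0.002 0.001 0"

```text
clock: 5.13
tool_pos: [0.488, -0.2677, 0.0721]
orientation: [-179.5, -0.3, 105.8]
force: [0.1, -0.1, 0.4]
opening: 0.0874
```

```bash
python3 - <<'E'
from h import *
st();full([.491,-.268,.0787],105.8)
E
```

```text
t 5.13 p [ 0.488  -0.2677  0.0721] rpy [-179.54   -0.27  105.82] F [ 0.1 -0.1  0.4] op 0.0874
delta cm [-0.1   0.28 -0.66] rot [-0.008  -0.0047  0.0004]
```

Request:
servo_tool:
  rows: "-0.1 0.25 -0.5 -0.006 -0.004 0;0 0 0 0 0 0"

```text
clock: 5.3
tool_pos: [0.4901, -0.268, 0.0754]
orientation: [-179.7, -0.1, 105.8]
force: [0.4, -0.1, 0.6]
opening: 0.0877
```

```bash
python3 - <<'E'
from h import *
st();full([.491,-.268,.0787],105.8)
print(pose()[2]["qvel"])
E
```

```text
t 5.3 p [ 0.4901 -0.268   0.0754] rpy [-1.7972e+02 -1.0000e-01  1.0582e+02] F [ 0.4 -0.1  0.6] op 0.0877
delta cm [-0.03  0.09 -0.33] rot [-0.0048 -0.0018  0.0004]
[-0.01214399  1.55746424 -1.10170224 -0.44754046  0.48326272  0.20629099]
```

Request:
servo_tool:
  rows: "0 0.1 -0.4 -0.005 -0.002 0;0 0 -0.05 0 0 0"

```text
clock: 5.47
tool_pos: [0.4915, -0.2678, 0.0804]
orientation: [180.0, 0.0, 105.8]
force: [0.2, -0.1, 1.3]
opening: 0.0874
```

```bash
python3 - <<'E'
from h import *
st();full([.491,-.268,.0787],105.8)
print(pose()[2]["qvel"].round(2) if hasattr(pose()[2]["qvel"],'round') else pose()[2]["qvel"])
E
```

```text
t 5.47 p [ 0.4915 -0.2678  0.0804] rpy [1.7996e+02 3.0000e-02 1.0583e+02] F [ 0.2 -0.1  1.3] op 0.0874
delta cm [-0.01 -0.05  0.17] rot [0.0006 0.0006 0.0006]
[ 0.    0.15  0.06 -0.19 -0.81  0.03]
```

Request:
servo_tool:
  rows: "0 0 0.1 0 0 0;0 0 0 0 0 0"
  grip: 3.4

```text
clock: 5.63
tool_pos: [0.4922, -0.2679, 0.0805]
orientation: [179.8, 0.1, 105.8]
force: [0.0, 0.3, 0.4]
opening: 0.0792
```

```bash
python3 - <<'E'
from h import *
st();full([.491,-.268,.0787],105.8)
s=snap("wrist","w6.png");st()
E
```

```text
t 5.63 p [ 0.4922 -0.2679  0.0805] rpy [1.7985e+02 9.0000e-02 1.0584e+02] F [0.  0.3 0.4] op 0.0792
delta cm [ 0.02 -0.12  0.18] rot [0.0027 0.0016 0.0007]
t 5.68 p [ 0.4922 -0.2679  0.0806] rpy [1.7984e+02 1.0000e-01 1.0584e+02] F [-0.2 -0.4  0.4] op 0.0756
```

View pics/w6.png

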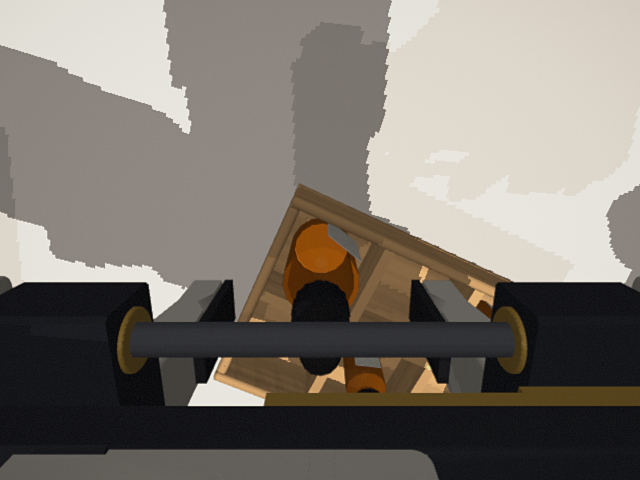

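Request:
servo_tool:
  rows: "0 -0.15 0.2 0.003 0.002 0;0 -0.02 0.05 0 0 0;0 0 0.02 0 0 0"
  grip: 3.4

```text
clock: 5.93
tool_pos: [0.4906, -0.2684, 0.0781]
orientation: [180.0, -0.0, 105.8]
force: [-1.2, -0.3, 0.3]
opening: 0.0558
```

```bash
python3 - <<'E'
from h import *
st();full([.4905,-.268,.0787],105.8)
E
```

```text
t 5.93 p [ 0.4906 -0.2684  0.0781] rpy [ 1.7998e+02 -1.0000e-02  1.0584e+02] F [-1.2 -0.3  0.3] op 0.0558
delta cm [ 0.04  0.   -0.06] rot [ 0.0003 -0.0002  0.0007]
```

Request:
servo_tool:
  rows: "0.04 0 -0.08 0 0 0;0 0 0 0 0 0;0 0 0 0 0 0"
  grip: 3.2

```text
clock: 6.18
tool_pos: [0.4902, -0.268, 0.0787]
orientation: [-180.0, -0.0, 105.8]
force: [-0.5, 0.2, 0.2]
opening: 0.0362
```

```bash
python3 - <<'E'
from h import *
st();full([.4905,-.268,.0787],105.8)
s=snap("wrist","w7.png");st()
E
```

```text
t 6.18 p [ 0.4902 -0.268   0.0787] rpy [-1.7999e+02 -2.0000e-02  1.0583e+02] F [-0.5  0.2  0.2] op 0.0362
delta cm [-0.01  0.03 -0.  ] rot [-0.0003 -0.0004  0.0006]
t 6.23 p [ 0.4902 -0.268   0.0787] rpy [-1.7999e+02 -2.0000e-02  1.0583e+02] F [-0.1 -0.6  0.2] op 0.0339
```

View pics/w7.png

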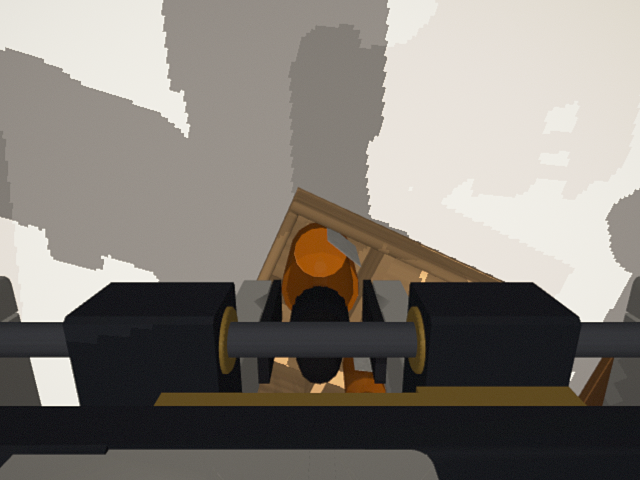

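Request:
servo_tool:
  rows: "-0.14 0 0 0 0 0;0 0 0 0 0 0;0 0 0 0 0 0;0 0 0 0 0 0"
  grip: 1.5

```text
clock: 6.57
tool_pos: [0.4908, -0.2695, 0.0788]
orientation: [-180.0, -0.0, 105.8]
force: [-0.8, -0.2, 0.4]
opening: 0.0217
```

```bash
python3 - <<'E'
from h import *
st();full([.4905,-.268,.0787],105.8)
s=snap("wrist","w8.png");st()
E
```

```text
t 6.57 p [ 0.4908 -0.2695  0.0788] rpy [-1.7999e+02 -2.0000e-02  1.0584e+02] F [-0.8 -0.2  0.4] op 0.0217
delta cm [0.15 0.01 0.01] rot [-0.0001 -0.0004  0.0007]
t 6.62 p [ 0.4907 -0.2695  0.0787] rpy [-1.7999e+02 -2.0000e-02  1.0584e+02] F [ 0.3 -0.1  0.1] op 0.0221
```

View pics/w8.png

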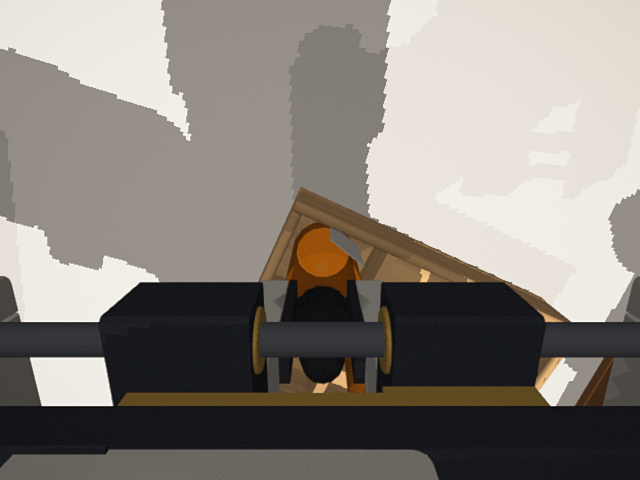

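Request:
servo_tool:
  rows: "0 0 0 0 0 0;0 0 -0.3 0 0 0;0 0 -0.6 0 0 0"

```text
clock: 6.87
tool_pos: [0.4899, -0.2693, 0.087]
orientation: [-179.9, -0.1, 105.8]
force: [-0.9, 0.2, 0.3]
opening: 0.0215
```

```bash
python3 - <<'E'
from h import *
st();full([.4908,-.2695,.18],105.8)
s=snap("side","s9.png");st()
cv2.imwrite("pics/s9c.png",cv2.resize(s["frame"][60:210,280:430],None,fx=4,fy=4,interpolation=cv2.INTER_CUBIC)[:,:,::-1])
E
```

```text
t 6.87 p [ 0.4899 -0.2693  0.087 ] rpy [-1.7988e+02 -9.0000e-02  1.0582e+02] F [-0.9  0.2  0.3] op 0.0215
delta cm [-0.03  0.06 -9.3 ] rot [-0.0021 -0.0016  0.0004]
t 6.92 p [ 0.4907 -0.2696  0.0886] rpy [-1.7997e+02 -2.0000e-02  1.0584e+02] F [0.8 0.3 0.6] op 0.0218
```

View pics/s9c.png

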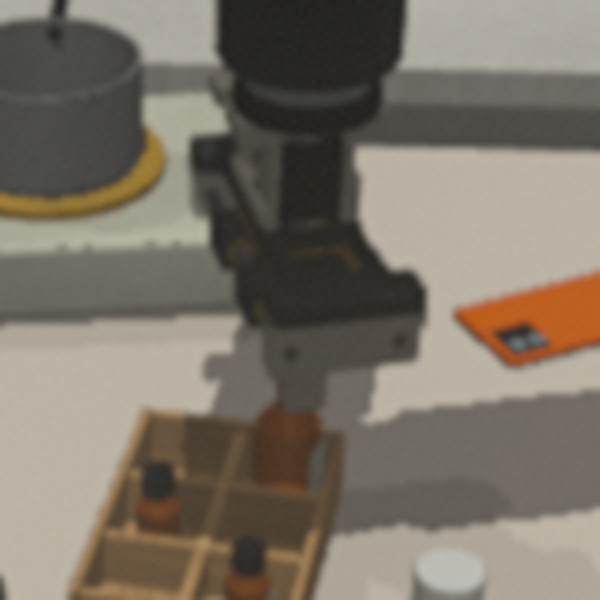

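Request:
servo_tool:
  rows: "0 0 -1 0 0 0;0 0.03 -1 -0.002 -0.001 0;0 0.03 -1 -0.002 -0.001 0"

```text
clock: 7.17
tool_pos: [0.4905, -0.2692, 0.1201]
orientation: [179.9, 0.0, 105.8]
force: [0.0, -0.9, -0.1]
opening: 0.022
```

```bash
python3 - <<'E'
from h import *
st();full([.4908,-.2695,.18],105.8)
E
```

```text
t 7.17 p [ 0.4905 -0.2692  0.1201] rpy [1.7990e+02 3.0000e-02 1.0584e+02] F [ 0.  -0.9 -0.1] op 0.022
delta cm [-0.04  0.03 -5.99] rot [0.0017 0.0006 0.0006]
```

Request:
servo_tool:
  rows: "-0.02 0 -1.2 0.001 0 0;0 0 -1.2 0 0 0;0 0 -1.2 0 0 0"

```text
clock: 7.42
tool_pos: [0.4907, -0.2694, 0.1609]
orientation: [179.8, 0.1, 105.8]
force: [0.2, -0.5, -1.3]
opening: 0.022
```

```bash
python3 - <<'E'
from h import *
st();full([.4908,-.2695,.18],105.8)
s=snap("side","s10.png");st()
cv2.imwrite("pics/s10c.png",cv2.resize(s["frame"][30:210,280:430],None,fx=3.3,fy=3.3,interpolation=cv2.INTER_CUBIC)[:,:,::-1])
E
```

```text
t 7.42 p [ 0.4907 -0.2694  0.1609] rpy [1.7984e+02 1.0000e-01 1.0584e+02] F [ 0.2 -0.5 -1.3] op 0.022
delta cm [-0.01  0.01 -1.91] rot [0.0028 0.0018 0.0008]
t 7.47 p [ 0.4922 -0.2701  0.1639] rpy [179.65   0.25 105.88] F [ 1.1 -0.8  3.2] op 0.022
```

View pics/s10c.png

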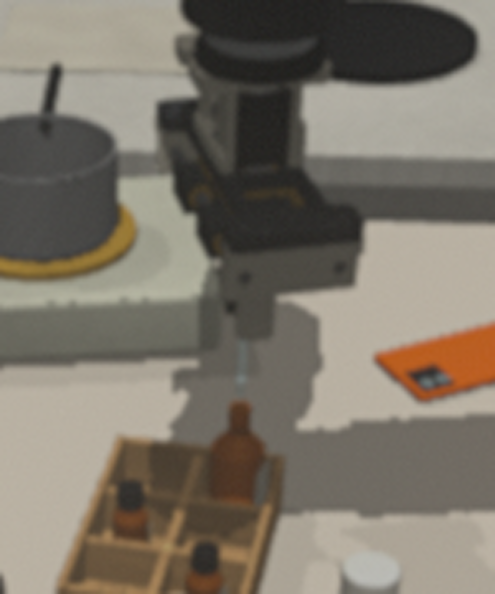

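Request:
servo_tool:
  rows: "0 -0.1 -2.5 0.006 0.004 0;0 0 -2.5 0 0 0;0 0 -2.5 0 0 0;0 0 -2 0 0 0;0 0 -0.8 0 0 0"

```text
clock: 7.88
tool_pos: [0.4896, -0.27, 0.2756]
orientation: [179.8, 0.1, 105.9]
force: [-0.4, -0.7, -0.2]
opening: 0.0218
```

```bash
python3 - <<'E'
from h import *
st();full([.4908,.184,.29],105.8); print(np.round(pose()[2]["joint_pos"],1))
s=snap("side","s11.png");st()
cv2.imwrite("pics/s11c.png",cv2.resize(s["frame"][0:210,250:430],None,fx=3,fy=3,interpolation=cv2.INTER_CUBIC)[:,:,::-1])
E
```

```text
t 7.88 p [ 0.4896 -0.27    0.2756] rpy [1.7985e+02 9.0000e-02 1.0587e+02] F [-0.4 -0.7 -0.2] op 0.0218
delta cm [43.64 12.53 -1.47] rot [0.0027 0.0015 0.0012]
[ -8.8   7.9  -9.9   0.  -72.1 -65.3]
t 7.93 p [ 0.4901 -0.2702  0.2765] rpy [1.7976e+02 1.5000e-01 1.0587e+02] F [ 0.7 -0.4  2.2] op 0.022
```

View pics/s11c.png

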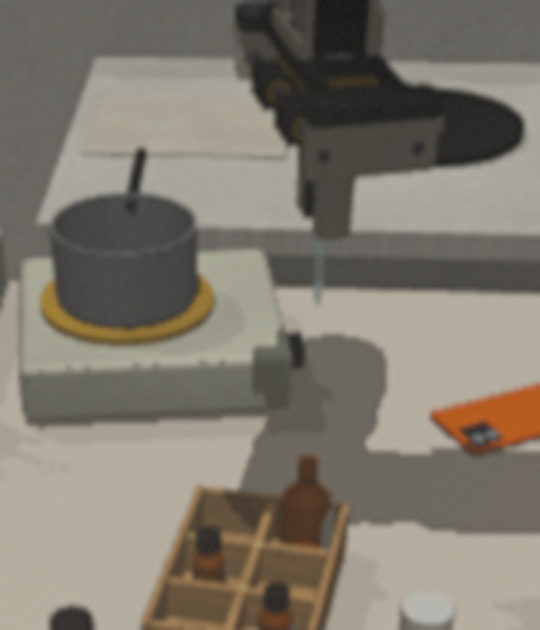

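Request:
servo_tool:
  rows: "0.8 0.2 -0.8 0.003 0.002 0;2 0.55 -0.5 0 0 0;2.8 0.8 -0.1 0 0 0;2.8 0.8 0 0 0 0;2.8 0.8 0 0 0 0"

```text
clock: 8.35
tool_pos: [0.4881, -0.1525, 0.2912]
orientation: [-180.0, -0.0, 105.4]
force: [0.5, -0.3, -0.3]
opening: 0.022
```

```bash
python3 - <<'E'
from h import *
st();full([.4908,.184,.29],105.8)
E
```

```text
t 8.35 p [ 0.4881 -0.1525  0.2912] rpy [-1.7999e+02 -2.0000e-02  1.0541e+02] F [ 0.5 -0.3 -0.3] op 0.022
delta cm [32.37  9.2   0.13] rot [-0.0002 -0.0003 -0.0069]
```

Request:
servo_tool:
  rows: "3 0.85 0 0 0 0;3 0.85 0 0 0 -0.003;3 0.85 0 0 0 -0.003;3 0.85 0 0 0 0;3 0.85 0 0 0 0"

```text
clock: 8.77
tool_pos: [0.4848, 0.0116, 0.2903]
orientation: [-179.8, -0.1, 105.7]
force: [1.2, 0.3, -0.2]
opening: 0.022
```

```bash
python3 - <<'E'
from h import *
st();full([.4908,.184,.29],105.4)
E
```

```text
t 8.77 p [0.4848 0.0116 0.2903] rpy [-1.7980e+02 -9.0000e-02  1.0566e+02] F [ 1.2  0.3 -0.2] op 0.022
delta cm [16.43  5.23  0.03] rot [-0.0035 -0.0015  0.0045]
```

Request:
servo_tool:
  rows: "3 1 0 -0.002 -0.001 0;3 1 0 -0.001 0 0;3 1 0 0 0 0;2 0.7 0 0 0 0;1 0.4 0 0 0 0"

```text
clock: 9.18
tool_pos: [0.4873, 0.1488, 0.2895]
orientation: [-179.8, -0.1, 105.9]
force: [0.4, -0.0, 0.7]
opening: 0.0217
```

```bash
python3 - <<'E'
from h import *
st();full([.4908,.184,.29],105.4)
s=ctrl.snapshot("side");cv2.imwrite("pics/s12.png",s["frame"][:,:,::-1])
for l in ["dropper","dropper_tip","jar_mouth","jar"]:
    print(l,[(np.round(d["point"],4),round(d["confidence"],2)) for d in ctrl.place_of(l,s)[:3]])
s=ctrl.snapshot("top");cv2.imwrite("pics/t12.png",s["frame"][:,:,::-1])
for l in ["dropper","dropper_tip","jar_mouth","jar"]:
    print(l,[(np.round(d["point"],4),round(d["confidence"],2)) for d in ctrl.place_of(l,s)[:3]])
st()
E
```

```text
t 9.18 p [0.4873 0.1488 0.2895] rpy [-1.7982e+02 -7.0000e-02  1.0586e+02] F [ 0.4 -0.   0.7] op 0.0217
delta cm [ 3.29  1.3  -0.06] rot [-0.0032 -0.0012  0.0081]
dropper []
dropper_tip [(array([0.4843, 0.1521, 0.2318]), 0.61), (array([ 0.522 , -0.0059,  0.0025]), 0.32)]
jar_mouth [(array([ 0.6291, -0.0148,  0.0041]), 0.72), (array([0.4907, 0.1813, 0.0462]), 0.69), (array([ 0.5123, -0.1584,  0.0044]), 0.54)]
jar []
dropper []
dropper_tip []
jar_mouth [(array([0.4948, 0.1823, 0.0387]), 0.73), (array([ 0.5264, -0.0086, -0.0007]), 0.67)]
jar [(array([0.4925, 0.1801, 0.005 ]), 0.86)]
t 9.68 p [0.488  0.1454 0.29  ] rpy [-1.7987e+02 -7.0000e-02  1.0568e+02] F [ 0.   0.5 -0.1] op 0.0222
```

View pics/s12.png

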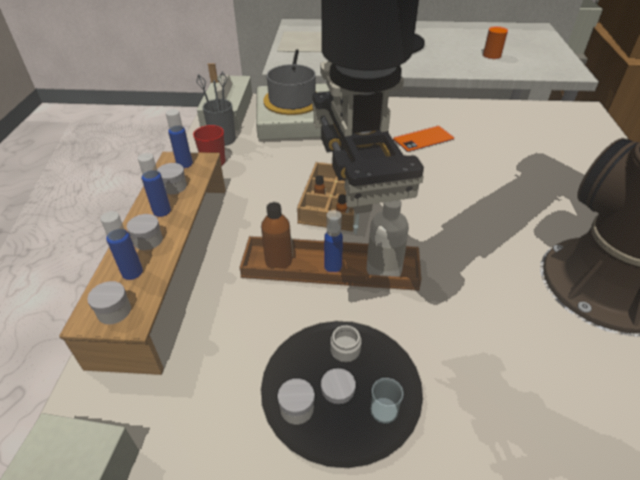

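View pics/t12.png

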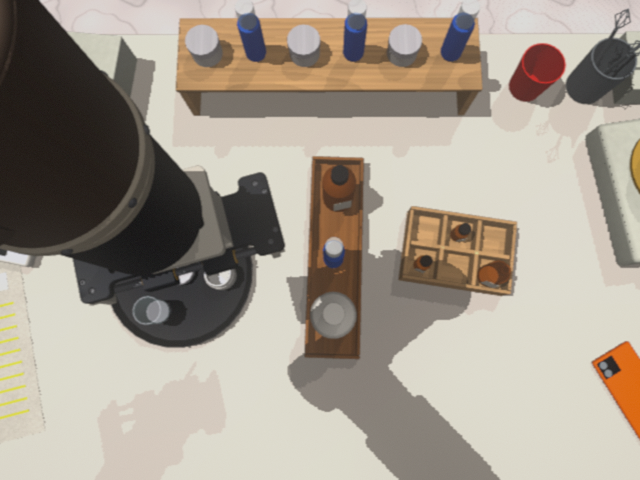

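```bash
python3 - <<'E'
from h import *
import pickle
full([.4925,.182,.29],105.8)
for n in ["side","top"]:
    s=ctrl.snapshot(n)
    c=(345,343) if n=="side" else (219,275)
    a=np.linspace(0,2*np.pi,60)
    f=s["frame"].copy(); x0,y0=c[0]-35,c[1]-35; k=8
    crop=cv2.resize(f[y0:y0+70,x0:x0+70],None,fx=k,fy=k,interpolation=cv2.INTER_CUBIC)
    for r,z,col in [(.019,.042,(255,0,0)),(.025,.042,(0,255,0)),(.025,.006,(0,0,255))]:
        q=proj(s,np.c_[.4925+r*np.cos(a),.182+r*np.sin(a),a*0+z])
        q=(q-[x0,y0]+.5)*k
        cv2.polylines(crop,[q.astype(int)],True,col,1)
    cv2.imwrite(f"pics/jar_{n}.png",crop[:,:,::-1])
E
python3 -c "
import cv2,numpy as np
cv2.imwrite('pics/jars.png',cv2.resize(np.hstack([cv2.imread('pics/jar_side.png'),cv2.imread('pics/jar_top.png')]),(800,400)))"
```

```text
delta cm [ 3.4   1.42 -0.  ] rot [-0.0022 -0.0013 -0.0021]
```

View pics/jars.png

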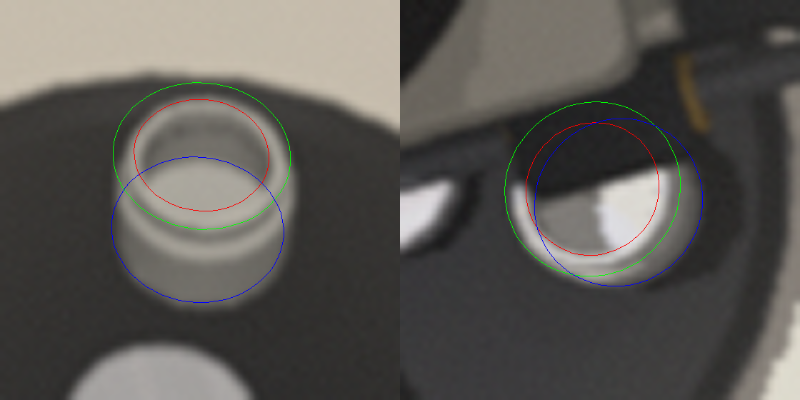

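Request:
servo_tool:
  rows: "1.5 0.6 0 -0.002 -0.001 0;1.2 0.5 0 0 0 0;0.5 0.2 0 0 0 0;0 0 0 0 0 0"

```text
clock: 10.12
tool_pos: [0.4923, 0.1803, 0.2903]
orientation: [180.0, -0.0, 105.6]
force: [-0.1, 0.2, -0.8]
opening: 0.0217
```

```bash
python3 - <<'E'
from h import *
st();full([.492,.182,.18],105.8)
E
```

```text
t 10.12 p [0.4923 0.1803 0.2903] rpy [ 1.7998e+02 -3.0000e-02  1.0556e+02] F [-0.1  0.2 -0.8] op 0.0217
delta cm [ 0.17  0.02 11.03] rot [ 0.0003 -0.0005 -0.0042]
```

Request:
servo_tool:
  rows: "0.1 0 2 0 0 0;0 0 2.2 0 0 0;0 0 2.2 0 0 0;0 0 1.5 0 0 0;0 0 0.5 0 0 0"

```text
clock: 10.53
tool_pos: [0.4933, 0.1823, 0.2055]
orientation: [179.7, -0.1, 105.7]
force: [-0.6, -0.1, -1.3]
opening: 0.0221
```

```bash
python3 - <<'E'
from h import *
st();full([.492,.182,.18],105.8)
s=snap("side","s13.png");f=s["frame"]
cv2.imwrite("pics/s13c.png",cv2.resize(f[200:400,260:440],None,fx=3,fy=3,interpolation=cv2.INTER_CUBIC)[:,:,::-1])
p=pose()[0]; print(proj(s,[p,p-[0,0,.0557]]))
snap("wrist","w13.png");st()
E
```

```text
t 10.53 p [0.4933 0.1823 0.2055] rpy [ 1.7972e+02 -1.0000e-01  1.0572e+02] F [-0.6 -0.1 -1.3] op 0.0221
delta cm [ 0.01 -0.14  2.55] rot [ 0.0048 -0.0018 -0.0015]
[[348.40049078 263.57135519]
 [346.89951279 290.39162558]]
t 10.63 p [0.4937 0.1824 0.2069] rpy [ 1.7968e+02 -1.0000e-01  1.0572e+02] F [-0.6 -0.3 -0.4] op 0.0221
```

View pics/s13c.png

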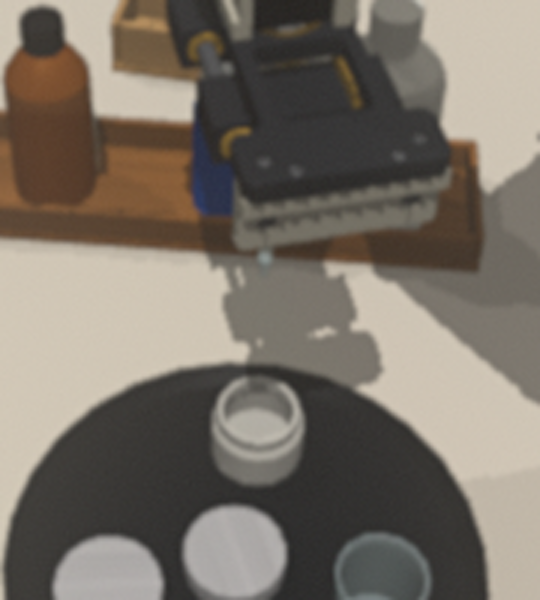

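View pics/w13.png

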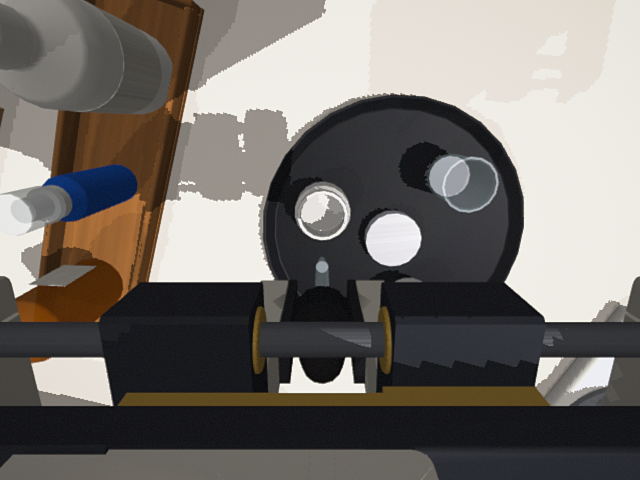

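```bash
python3 - <<'E'
from h import *
from scipy.optimize import least_squares
p,r,o=pose();st()
w=ctrl.snapshot("wrist"); s=ctrl.snapshot("side")
cv2.imwrite("pics/w14.png",cv2.resize(w["frame"][170:310,240:400],None,fx=5,fy=5,interpolation=cv2.INTER_NEAREST)[:,:,::-1])
cv2.imwrite("pics/s14.png",cv2.resize(s["frame"][260:370,300:400],None,fx=5.5,fy=5.5,interpolation=cv2.INTER_NEAREST)[:,:,::-1])
np.save("cam.npy",dict(w={k:w[k] for k in("K","eye","attitude")},s={k:s[k] for k in("K","eye","attitude")},p=p),allow_pickle=True)
for l in(.0457,.0557): print(proj(w,[p-[0,0,l]]),proj(s,[p-[0,0,l]]))
print(proj(w,[[.492,.182,.042]]),proj(s,[[.492,.182,.042]]))
for n,q in(("w",w),("s",s)):print(n,[(np.round(d["point"],4),round(d["confidence"],2)) for d in ctrl.place_of("dropper_tip",q)[:2]],[(np.round(d["point"],4),round(d["confidence"],2)) for d in ctrl.place_of("jar_mouth",q)[:2]])
E
```

```text
t 10.63 p [0.4937 0.1824 0.2069] rpy [ 1.7968e+02 -1.0000e-01  1.0572e+02] F [-0.6 -0.3 -0.4] op 0.0221
[[320.12049576 264.55778783]] [[346.74124896 285.2209179 ]]
[[320.15982291 258.54690339]] [[346.4880066  289.82653493]]
[[320.53206352 213.5492374 ]] [[345.10806662 334.50944736]]
w [(array([0.4951, 0.1847, 0.1502]), 0.8)] [(array([0.4953, 0.1828, 0.0404]), 0.89), (array([ 0.6332, -0.0159,  0.0056]), 0.62)]
s [(array([0.4922, 0.1831, 0.1509]), 0.4)] [(array([0.4911, 0.1813, 0.046 ]), 0.74)]
```

View pics/w14.png

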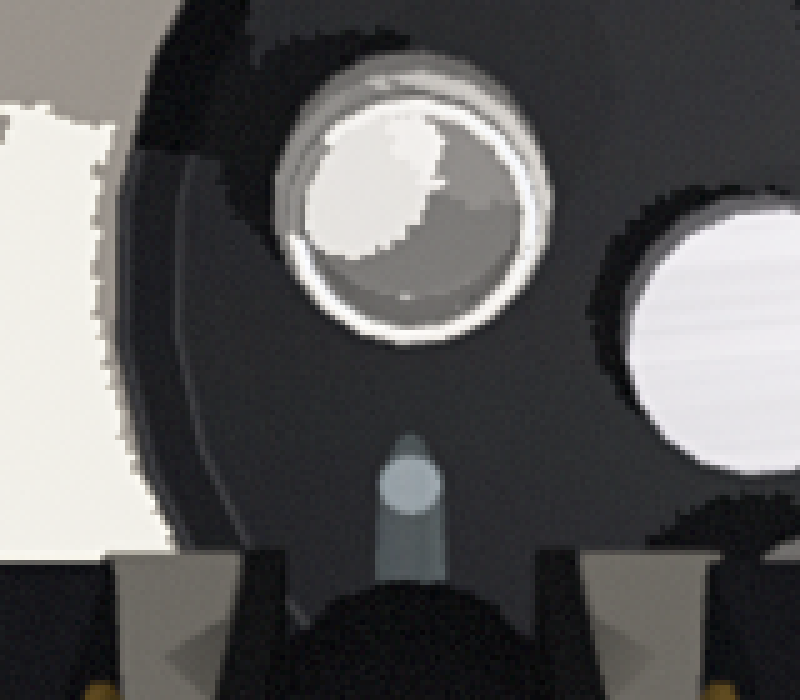

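View pics/s14.png

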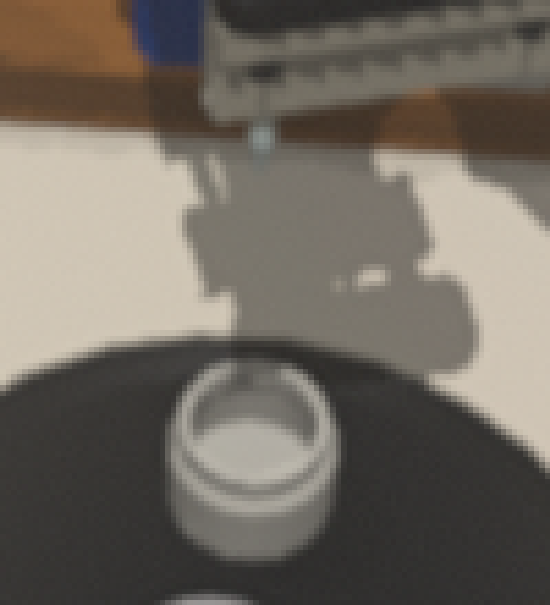

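```bash
python3 - <<'E'
from h import *
st();full([.4922,.1833,.13],105.8)
E
```

```text
t 10.93 p [0.4948 0.1833 0.2089] rpy [179.45  -0.19 105.72] F [-0.3 -0.6 -1.2] op 0.0223
delta cm [ 0.04 -0.32  7.88] rot [ 0.0097 -0.0034 -0.0013]
```

Request:
servo_tool:
  rows: "0.1 -0.15 1.8 0.005 -0.001 0;0 -0.03 1.8 0.001 0 0;0 -0.03 1.8 0.001 0 0;0 0 1 0 0 0"

```text
clock: 11.27
tool_pos: [0.496, 0.1862, 0.1489]
orientation: [179.2, -0.4, 105.8]
force: [0.8, -0.3, -0.8]
opening: 0.0221
```

```bash
python3 - <<'E'
from h import *
st();full([.4922,.1833,.1077],105.8); print(np.round(pose()[2]["qvel"],1))
E
```

```text
t 11.27 p [0.496  0.1862 0.1489] rpy [179.22  -0.37 105.76] F [ 0.8 -0.3 -0.8] op 0.0221
delta cm [-0.2  -0.5   4.11] rot [ 0.0137 -0.0065 -0.0007]
[-0.   6.1 -7.6  0.7 15.5 -0. ]
```

Request:
servo_tool:
  rows: "-0.1 -0.3 0.9 0.012 -0.006 0;-0.06 -0.15 0.7 0.006 -0.003 0;0 -0.05 0.3 0.002 -0.001 0"

```text
clock: 11.52
tool_pos: [0.4915, 0.1831, 0.1285]
orientation: [-179.5, 0.3, 105.8]
force: [0.4, -0.0, 0.1]
opening: 0.022
```

```bash
python3 - <<'E'
from h import *
st();full([.4922,.1833,.1077],105.8); print(np.round(pose()[2]["qvel"],1))
E
```

```text
t 11.52 p [0.4915 0.1831 0.1285] rpy [-179.52    0.27  105.77] F [ 0.4 -0.   0.1] op 0.022
delta cm [0.01 0.09 2.08] rot [-0.0083  0.0047 -0.0006]
[ 0.3  2.6 -1.6  0.2  2.7 -0.4]
```

Settle here, then look.

Request:
servo_tool:
  rows: "0 0.04 0.2 -0.006 0.003 0;0 0 0 0 0 0"

```text
clock: 11.68
tool_pos: [0.492, 0.1833, 0.1262]
orientation: [-179.9, 0.1, 105.8]
force: [-1.5, 0.8, 0.4]
opening: 0.0215
```

```bash
python3 - <<'E'
from h import *
st()
w=ctrl.snapshot("wrist");st(); p=pose()[0];s=ctrl.snapshot("side");st()
cv2.imwrite("pics/w15.png",cv2.resize(w["frame"][170:310,240:400],None,fx=5,fy=5,interpolation=cv2.INTER_NEAREST)[:,:,::-1])
cv2.imwrite("pics/s15.png",cv2.resize(s["frame"][260:370,300:400],None,fx=5.5,fy=5.5,interpolation=cv2.INTER_NEAREST)[:,:,::-1])
t=p-[0,0,.0557]
print(proj(w,[t,[.4922,.1833,.042]]),proj(s,[t,[.4922,.1833,.042]]))
full([.4922,.1833,.1077],105.8)
E
```

```text
t 11.68 p [0.492  0.1833 0.1262] rpy [-1.7986e+02  1.1000e-01  1.0578e+02] F [-1.5  0.8  0.4] op 0.0215
t 11.73 p [0.4922 0.1834 0.1265] rpy [-1.7987e+02  1.2000e-01  1.0578e+02] F [0.2 0.7 0.4] op 0.022
t 11.78 p [0.4923 0.1835 0.1268] rpy [-1.7989e+02  1.1000e-01  1.0578e+02] F [ 1.1 -0.1  0.7] op 0.0217
[[320.63440544 259.82458687]
 [320.65131838 245.15634927]] [[345.58442275 324.28714467]
 [344.96423233 335.1700394 ]]
delta cm [-0.01 -0.01  1.91] rot [-0.0019  0.0019 -0.0003]
```

View pics/w15.png

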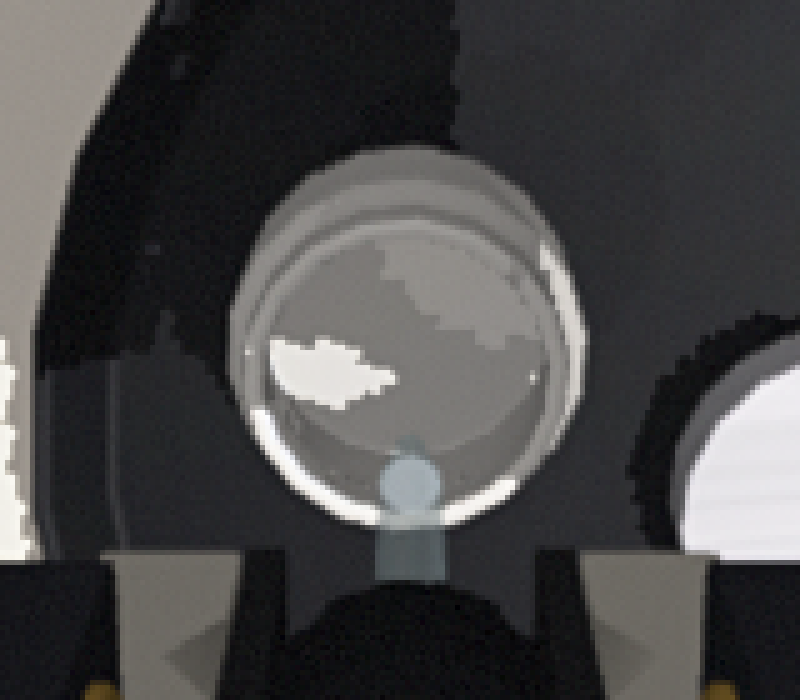

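View pics/s15.png

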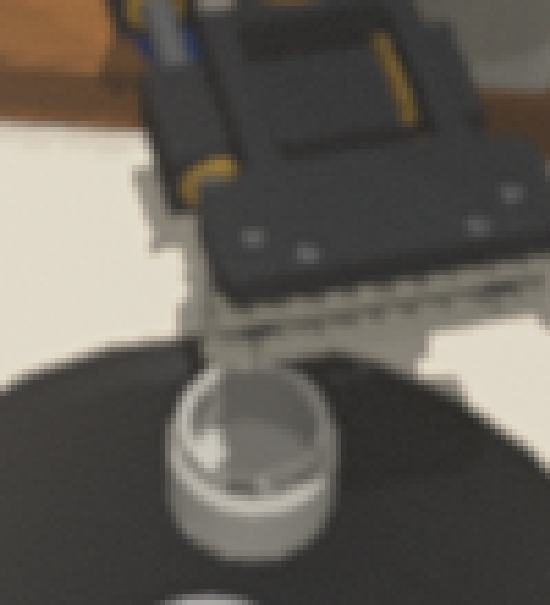

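Request:
servo_tool:
  rows: "0 -0.03 0.7 -0.001 0.001 0;0 -0.03 0.5 0.001 0 0;0 0 0.1 0 0 0"

```text
clock: 12.03
tool_pos: [0.4926, 0.184, 0.1143]
orientation: [179.9, -0.0, 105.8]
force: [-0.5, 0.3, -0.6]
opening: 0.0216
```

```bash
python3 - <<'E'
from h import *
st();full([.4922,.1833,.108],105.8); print(np.round(pose()[2]["qvel"],1))
E
```

```text
t 12.03 p [0.4926 0.184  0.1143] rpy [ 1.7992e+02 -4.0000e-02  1.0579e+02] F [-0.5  0.3 -0.6] op 0.0216
delta cm [-0.06 -0.06  0.63] rot [ 0.0015 -0.0006 -0.0001]
[-0.1  0.5 -0.8 -0.   1.6 -0.1]
```

Request:
servo_tool:
  rows: "-0.05 -0.07 0.4 0.002 -0.001 0;0 0 0.15 0 0 0;0 0 0 0 0 0"

```text
clock: 12.28
tool_pos: [0.4918, 0.1831, 0.1079]
orientation: [-179.9, 0.0, 105.8]
force: [0.0, -0.6, 0.6]
opening: 0.0214
```

```bash
python3 - <<'E'
from h import *
st();full([.4922,.1833,.108],105.8); print(np.round(pose()[2]["qvel"],1))
E
```

```text
t 12.28 p [0.4918 0.1831 0.1079] rpy [-1.7993e+02  4.0000e-02  1.0579e+02] F [ 0.  -0.6  0.6] op 0.0214
delta cm [ 0.01  0.04 -0.01] rot [-0.0012  0.0007 -0.0002]
[-0.   0.3 -0.2 -0.1 -0.1 -0. ]
```

Now wait with held target and look.

```bash
python3 - <<'E'
from h import *
w=ctrl.snapshot("wrist");s=ctrl.snapshot("side");t=ctrl.snapshot("top");st()
for i in range(3): ctrl.snapshot("side");
p=pose()[0];st()
full([.4922,.1833,.108],105.8); print(np.round(pose()[2]["qvel"],1))
print(proj(w,[p-[0,0,.0557],[.4922,.1833,.042]]))
cv2.imwrite("pics/w16.png",cv2.resize(w["frame"][170:310,240:400],None,fx=5,fy=5,interpolation=cv2.INTER_NEAREST)[:,:,::-1])
cv2.imwrite("pics/s16.png",s["frame"][:,:,::-1])
cv2.imwrite("pics/t16.png",t["frame"][:,:,::-1])
E
```

```text
t 12.43 p [0.4921 0.1832 0.1083] rpy [-1.7996e+02  3.0000e-02  1.0579e+02] F [0.1 0.7 0.4] op 0.022
t 12.58 p [0.4921 0.1833 0.1085] rpy [-1.7998e+02  2.0000e-02  1.0579e+02] F [0.6 0.1 0. ] op 0.0218
delta cm [-0.    0.01  0.05] rot [-0.0004  0.0004 -0.0002]
[-0.1 -0.1 -0.  -0.1  0.1  0. ]
[[320.63210175 259.98990013]
 [320.66023849 254.26383764]]
```

View pics/w16.png

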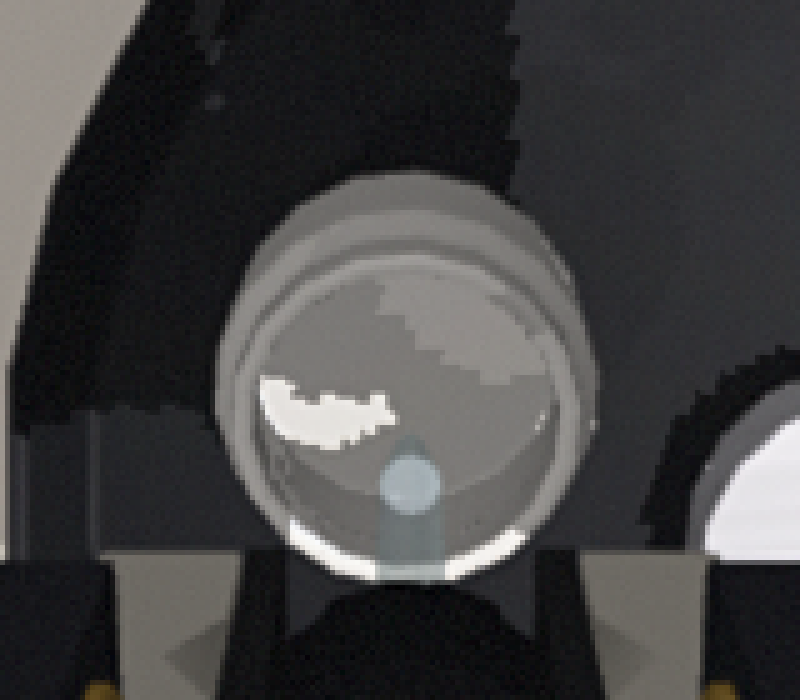

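View pics/s16.png

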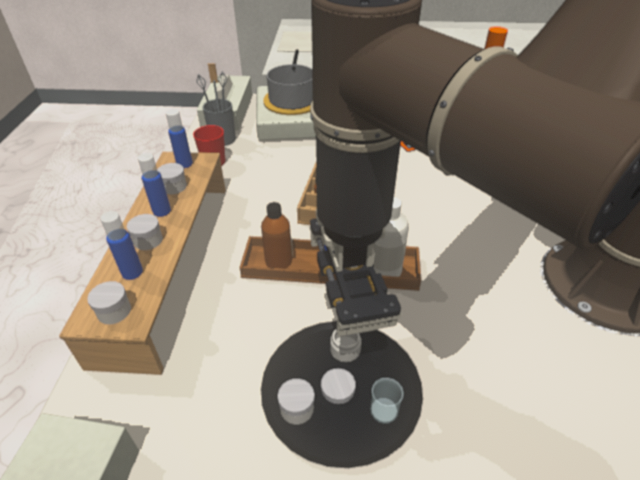

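View pics/t16.png

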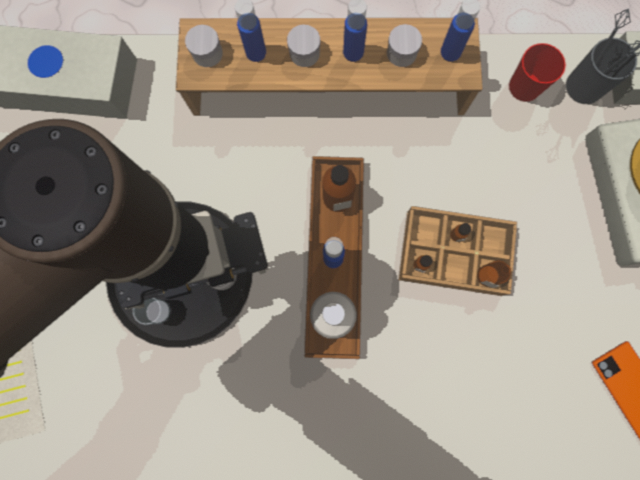

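```bash
python3 - <<'E'
from h import *
st(); print(ctrl.close_job())
E
```

```text
t 12.58 p [0.4921 0.1833 0.1085] rpy [-1.7998e+02  2.0000e-02  1.0579e+02] F [0.6 0.1 0. ] op 0.0218
the job is handed in; nothing more can be done
None
```

I gripped the dropper by its collar, drew it straight up out of the bottle, carried it over the supply tray with its tip about 23 cm up, and lowered it over the open jar. The job was handed in at 12.6 s with the dropper still held there.

**Last checks:**
- **Tool:** It was still, with tilt under 0.05° and external force under 1 N. The gripper opening was steady at 22 mm. That is about 2 mm under the collar's stated 24 mm, and it never changed during the carry.
- **Tip position:** The wrist picture shows the tip centred on the jar mouth to within about 1–2 mm.
- **Tip height:** From the grasp geometry the tip is about 10.8 mm above the rim. The wrist picture suggests slightly lower, about 8–9 mm. The gripper hid the tip from the top and side cameras, so I have no second view of the height.
- **Other objects:** The last top and side pictures show the bottle standing in the caddy and nothing knocked over or visibly moved. The arm hid some items in each picture: in the top view, the closed jar and lid and nearly all of the open jar; in the side view, the spray bottle and most of the caddy.

The camera estimates of the jar centre differed by 1–2 mm, so I placed the tip by comparing tip and jar within the same picture.

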